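# Move the clip-on spout head to the other sauce dispenser

### The job

One sauce dispenser on the counter is empty: take its clip-on spout head off by pressing in and holding the release button on the head's side while you lift it off, gently (squeeze, pull and push with no more than about 25 N). Then push the head down onto the bare post of the other dispenser until it clips fully home, its spout pointing over that dispenser's front as it did on the first, and let go. Leave the mug, the bowl and the jar where they are.

Things in the scene. Friction and masses are not known exactly. Their poses are not given: they have to be found in the camera images.
- head: The spout head: a black plastic block 34 mm (x) by 42 mm (y) by 40 mm high with a 12 mm thick spout, and a grey release button on its +y side; about 250 g. Origin at the centre of its underside; z up, +x is the way the spout points. The flat -y face (21 mm from the origin) lies opposite the button. It is hollow below and fits over the post with 1 mm of play all round.
- button_face (a point): Centre of the button's outer face, 18 mm wide (x), 20 mm high; when out it lies 28 mm from the head's origin along the head's +y, 24 mm above the underside. It is pressed along the head's -y: pinch the head along its y axis, one finger on the button, the other on the flat -y face (49 mm over both with the button out, 43 mm with it fully in).
- button (a joint): How far the release button is pressed in, m: 0 out, 0.006 fully in. Sprung: 2 N to start, 5 N fully in, plus a few newtons of friction while the tongue is loaded; a pinch of 12 to 25 N is ample. It springs out when let go.
- spout_tip (a point): A point below the spout's end, 74 mm along the head's +x from the head's origin, at the height of its underside.
- dispenser_a: The empty dispenser, which carries the head at the start: a steel box 118 mm (x) by 110 mm (y) by 110 mm high with a white plate on its front, its +x side; fixed. Origin at the centre of its underside, z up. From the middle of its top rises a grey round neck, 40 mm across; its flat top is 130 mm above the counter. The head sits there, spout along the dispenser's +x.
- dispenser_b: The full dispenser, same make, size and axes, its post bare at the start. Its neck is drawn out by a different, unmeasured amount each time: the neck's flat top stands 118 to 134 mm above the counter (8 to 24 mm above the lid), firm under the hand. The height must be found by feel or by eye.
- mug: White mug, 80 mm across, 90 mm high; origin under its centre. Leave alone.
- bowl: Steel bowl, 120 mm across, 55 mm high; origin under its centre. Leave alone.
- jar: Amber jar with a steel lid, 68 mm across, 100 mm high; origin under its centre. Leave alone.
- head_top (a point): Centre of the head's flat top, 40 mm above its origin; it may be pushed on. Pushed down on a bare post, with the button free, the head clips on by itself: about 10 to 20 N in all, seal included.
- tongue (a point): Front edge of the steel latch tongue inside the head, 7 mm high, part of the button. It catches under the post's head with 3 mm of overlap and about 1 mm of play in height; pressing the button at least 4 to 5 mm draws it back. Pulling while the button is out only loads it. Let out at the very bottom, or pushed down over the post's taper, it springs under.
- lid_b (a point): Centre of the full dispenser's lid, 110 mm above the counter, on the neck's axis. On the neck's flat top stands a post: stem 13 mm across, 12 mm high; post head 20 mm across, 6 mm high; taper 10 mm high to 12 mm across (28 mm in all). The head is home when its underside is on the neck's flat top (within 2 mm).
- seal_b (a joint): How far the black sprung rubber seal (34 mm across) round the full dispenser's post is pressed down, m: 0 free, 4 mm proud of the neck's flat top; 0.004 flush. 4 N to start, 8 N flush. With a head merely set down it stays near 0 to 0.001; once the head is clipped it stays pressed by about 0.003.
Not all that is in view belongs to the job. Of the things that look like the head, the middle-sized one is meant.

How it is judged:
On the way:
1. the head is lifted off the empty dispenser's post with its button held in (z of head in the frame of dispenser_a above 0.15 m and value of joint button above 0.003 m), for 0.05 s.
At the end, for the whole second after the job is handed in: The head is clipped on the full dispenser: its seal held down over 2 mm, head within 4 mm of the neck's axis, underside below 140 mm over the counter, upright within 0.08 rad, spout within about 0.5 rad of the dispenser's front, button out (under 1.5 mm), at rest and let go (value of joint seal_b above 0.002 m and horizontal distance between head and lid_b below 0.004 m and z of head in the frame of dispenser_b below 0.14 m and angle between head's own z axis and vertical below 0.08 rad and x of spout_tip in the frame of dispenser_b above 0.064 m and value of joint button below 0.0015 m and linear speed of head below 0.01 m/s); the robot touches nothing.
It fails at once if the head is wrenched or rammed: over 70 N of contact force, all contacts added, between it and a dispenser (contact force between head and dispenser_a above 70 N or contact force between head and dispenser_b above 70 N).
It fails at once if the button is squeezed with over 40 N (contact force between the fingers and button above 40 N).
It fails at once if the mug, bowl or jar is moved over 20 mm (distance of any of mug, bowl, jar from where it was at the start of the episode above 0.02 m).
It also fails if it takes over 56 s, if anything falls off the work surface, if the arm or the gripper's body presses on something with over 40 N, if the wrist force passes 120 N, or if a joint passes its speed limit or range.

### The arm

A 6-joint arm with a two-finger parallel gripper is mounted at the origin on the work surface. World frame = base frame: x ahead of the robot, y to its left, z up, the work surface at z = 0. Lengths are in m, angles in rad, forces in N, time in s.
With the tool pointing down it reaches from about 0.35 to 0.975 m from the base axis. Payload 4.9 kg.
Tool frame: the origin (TCP) lies midway between the tips of the shut fingers; the grasp point (between the pads) lies ctrl.tcp_to_grasp behind it (ctrl.tcp_to_grasp is the distance from the TCP to the grasp point, in m); z points along the fingers, y is the direction in which the jaws open and shut (so a half turn about z gives the same grasp; the last joint's range is limited). The gripper opens to 85 mm and grips with 20 to 120 N. Pads are 22 mm wide; open, the fingers measure 114 mm over their backs; the gripper's body (76 mm by 85 mm) begins 54 mm behind the grasp point. The pads swing forward as they close: fully open they stand 13 mm farther back than shut.
Start: joints at [-1.329, 0.053, 1.613, -0, 1.476, -0.119], TCP at [0.221, -0.585, 0.231] pointing down, gripper open.
Joint ranges: [-3.01, 3.01], [-1.01, 2.22], [0.06, 2.58], [-1.02, 4.17], [0.09, 2.62], [-3.14, 3.14]. Speed limits (rad/s): [2.57, 2.57, 3.14, 3.14, 3.14, 3.14].

### API

Orientations are given as a rotation vector (axis times angle).
In Python, from station import ctrl, get_image, calibration, finish_job, models gives the robot as it stands.
- The arm moves only by the shell command python3 -m creep 'ROWS' [FORCE]. ROWS is JSON, a list of rows, each a list of 7 numbers: the opening, from 0 (shut) to 1 (fully open), then the shift along the tool's x, y, z in m, then the turn, a rotation vector about the tool's x, y, z in degrees. A call has 1 to 20 rows; each row shifts and turns the commanded pose from where the row before left it, along the tool's axes as they then stand; what a row does not reach is not made up. A row lasts 1/10 s, in which the tool goes at most 50 mm and 8.59 degrees, less where a joint would pass 70% of its speed; a pose out of reach is approached as far as the arm can. A call with a gripper value outside its range is refused whole. The fingers move at their own pace and stop on an object; FORCE is the grip in N (left out, the last holds). Time passes only in rows, so rows that do not move let the fingers close. It gives the time, the measured TCP pose, the force and the opening at its end, in the units of the state.
- ctrl.get_obs(): the state, without advancing time (a new reading comes with each control period).
- get_image(name): name is "scene" or "side" or "wrist"; returns the picture (420x560x3 uint8, red, green, blue); there is no depth.
- calibration(name): a dict with "mtx" (3x3 intrinsics, pixels), "R" (3x3) and "t" (3): a world point X has camera coordinates R X + t. Camera axes: x right, y down, z forward; pixel columns grow to the right and rows downward; lengths in m; the calibration is good to about 2 mm. A picture is of the moment at which its call begins: read the wrist's pose just before it. calibration takes no time and is no camera call; for the wrist camera it gives the pose at the moment of the call.
- finish_job(): hands the job in, once; it reports no verdict.
Trained networks look in the newest picture that a camera, given by its name, has taken for a name from the list of things; names that differ only in an ending like _2 or _b are one class to them, and where a whole thing is asked for, a point or a joint stands for the part that bears it (a point fixed in the world has none). Each returns a list of dicts, best first, with "conf" (0 to 1); they miss things now and then, are a little off and sometimes report something else, mostly with a low value. They report only what shows in the picture. A call takes as long as a camera call. They do not tell look-alikes from the thing itself.
- models.search_frame(camera, name): "extent" ([left, top, right, bottom] in pixels, round what is visible of it).
The state is a dict: "t": time; "q": joint angles; "dq": joint speeds; "effort": joint torques, N m; "tool_pos": TCP position; "tool_rot": TCP orientation; "contact_force": force on the tool from outside, world axes, zero at the start; "wrist_torque": the same for the moment, N m; "opening": finger opening in m.
Only numpy, scipy, OpenCV 4.12 (cv2) and the standard library are available. Lean on these libraries where they do the work, as an engineer would, in place of code of your own. Each camera call takes 0.05 s, during which the arm holds its last target. There are 200 camera calls.

## Working session

There is one attempt and no reset: what is moved stays moved. The work goes in short steps, Python scripts to look and compute and a shell command to move; the robot and the scene stay as the last step left them, time stands still between calls to the robot, and variables do not carry over. Pictures are saved under pics/ and viewed, about 8 in all and at most 12, crops included, and the job is handed in when it is done.

```bash
ls; mkdir -p pics; python3 - <<'E'
from station import ctrl,get_image,calibration,models
import cv2,numpy as np
print(ctrl.get_obs(), ctrl.tcp_to_grasp)
for c in ("scene","side"):
    im=get_image(c); cv2.imwrite(f"pics/{c}0.png",im[:,:,::-1])
    k=calibration(c); print(c,k)
    for n in ("head","button_face","dispenser_a","mug","bowl","jar"):
        print(n,[(np.round(d["extent"]),round(d["conf"],2)) for d in models.search_frame(c,n)])
a=cv2.imread("pics/scene0.png");
E
```

```text
pics
{'t': 0.0, 'q': array([-1.32902198e+00,  5.33607428e-02,  1.61427759e+00,  6.44861640e-06,
        1.47601793e+00, -1.19006912e-01]), 'dq': array([ 1.08810637e-05,  6.36816445e-04, -9.97454445e-04, -4.80607331e-04,
        4.59213441e-04,  2.27767550e-03]), 'effort': array([-1.28321317e-04, -3.93681908e+01, -3.70176816e+01, -1.00142590e-04,
        7.06133345e-03,  1.39888400e-05]), 'tool_pos': array([ 0.22047666, -0.58415705,  0.23007042]), 'tool_rot': array([-3.08858965e+00, -5.63274751e-01,  1.88663480e-04]), 'contact_force': array([-0.68759352, -0.07892734, -0.26094264]), 'wrist_torque': array([0.02615041, 0.03174496, 0.00308906]), 'opening': 0.08529335723338549} 0.0187
scene {'mtx': array([[486.44885453,   0.        , 286.22640302],
       [  0.        , 486.44885453, 213.55507714],
       [  0.        ,   0.        ,   1.        ]]), 'R': array([[ 0.75765361,  0.65247422,  0.01544032],
       [ 0.53693881, -0.60969594, -0.58306739],
       [-0.37102254,  0.45005362, -0.81227705]]), 't': array([-0.44523554, -0.2082641 ,  1.75664016])}
head [(array([309., 159., 338., 180.]),
[... 420 characters left out ...]
[  0.        ,   0.        ,   1.        ]]), 'R': array([[-0.67864882, -0.73440832, -0.00895567],
       [-0.44314317,  0.41916088, -0.79241927],
       [ 0.58571317, -0.53380575, -0.60991106]]), 't': array([0.39288933, 0.35000551, 0.86591377])}
head [(array([195., 238., 234., 269.]), 0.96), (array([135., 247., 167., 292.]), 0.8), (array([270., 264., 287., 292.]), 0.69)]
button_face [(array([230., 190., 261., 235.]), 0.5), (array([202., 250., 214., 266.]), 0.46)]
dispenser_a [(array([305., 176., 366., 236.]), 0.83)]
mug [(array([229., 192., 260., 234.]), 0.6), (array([206., 250., 216., 259.]), 0.36)]
bowl [(array([206., 248., 214., 260.]), 0.74)]
jar [(array([129., 318., 173., 379.]), 0.9)]
```

View pics/scene0.png

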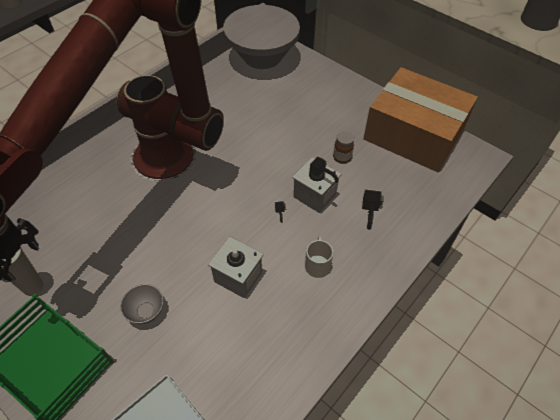

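View pics/side0.png

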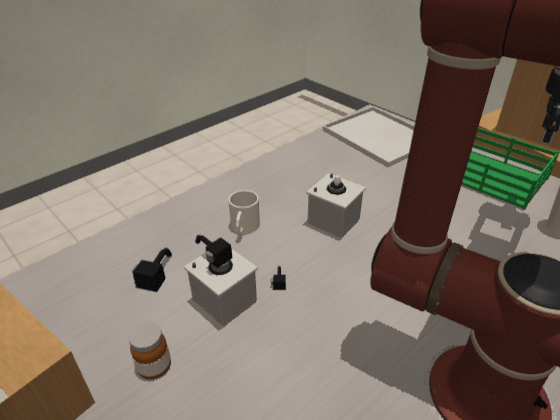

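The scene image shows three head-like things: a large one lying at (372,200), a small one at (280,209), and the middle-sized one on dispenser A at (318,168). I choose the one at (318,168). The bare post, dispenser B, is at (237,260). The mug is at (319,258), the bowl at (142,307) and the jar at (344,148). Next is a close crop of both dispensers in both views.

```bash
python3 - <<'E'
import cv2,numpy as np
s=cv2.imread("pics/scene0.png");d=cv2.imread("pics/side0.png")
def t(im,x,y):
    c=cv2.resize(im[y:y+75,x:x+100],None,fx=4,fy=4,interpolation=cv2.INTER_CUBIC)
    c=np.clip(c.astype(float)*1.5,0,255).astype(np.uint8)
    for i in range(0,100,10): cv2.putText(c,str(x+i),(i*4,8),0,.3,(0,255,255)); cv2.line(c,(i*4,8),(i*4,14),(0,255,255))
    for i in range(5,75,10): cv2.putText(c,str(y+i),(0,i*4+3),0,.3,(0,255,255)); cv2.line(c,(20,i*4),(26,i*4),(0,255,255))
    return c
cv2.imwrite("pics/c1.png",np.vstack([np.hstack([t(s,270,145),t(d,165,230)]),np.hstack([t(s,190,230),t(d,290,165)])]))
E
```

```text
(no output)
```

View pics/c1.png

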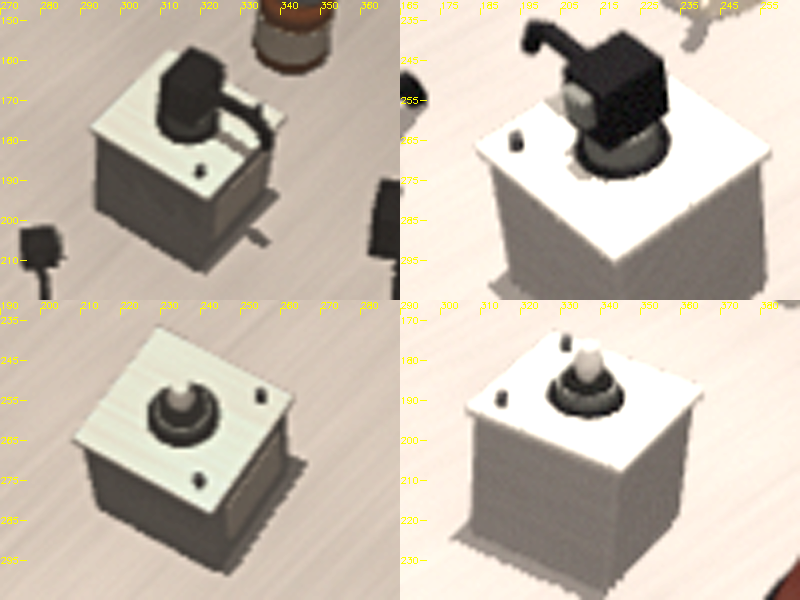

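The middle-sized head sits on A, with its grey button towards +y in the side view at (209,256). B's post tip shows at scene (235,252) and side (337,177). I'll fit the lid corners.

```bash
cat > h.py <<'E'
from station import ctrl,get_image,calibration,models
import numpy as np,cv2
from scipy.optimize import least_squares
from scipy.spatial.transform import Rotation as Ro
def back(k,p,z):
    r=k["R"].T@np.linalg.solve(k["mtx"],[p[0],p[1],1]); c=-k["R"].T@k["t"]
    return c+r*(z-c[2])/r[2]
def proj(k,X):
    v=k["mtx"]@(k["R"]@np.asarray(X)+k["t"]); return v[:2]/v[2]
E
python3 - <<'E'
from h import *
S,D=calibration("scene"),calibration("side")
A={"s":[(293,177),(322.5,194.7),(341.7,174.5),(313.7,157.5)],"d":[(183.7,266.7),(218.7,295.5),(258,267.5)]}
B={"s":[(208,264.5),(243,283.5),(263.7,255),(229.5,236.2)],"d":[(306.2,192.5),(344.2,207.5),(366.2,188.2),(328.7,173.2)]}
for n,P in (("A",A),("B",B)):
    o=[]
    for c,k in (("s",S),("d",D)):
        w=np.array([back(k,p,.11)[:2] for p in P[c]]); print(n,c,np.round(w,3).tolist())
        o+=[(k,p) for p in P[c]]
    pts=np.array([back(k,p,.11)[:2] for k,p in o])
    best=None
    for y0 in np.arange(-3,3.2,.4):
        def f(v):
            c,s=np.cos(v[2]),np.sin(v[2]); R=np.array([[c,-s],[s,c]])
            q=(pts-v[:2])@R
            return (np.abs(q)-[.059,.055]).ravel()
        r=least_squares(f,[*pts.mean(0),y0])
        if best is None or r.cost<best.cost: best=r
    print(n,best.x,np.abs(best.fun).max(), "box scale",np.abs((pts-best.x[:2])@np.array([[np.cos(best.x[2]),-np.sin(best.x[2])],[np.sin(best.x[2]),np.cos(best.x[2])]])).mean(0))
    if n=="B":
        def g(v): return np.r_[proj(S,v)-[235.2,252.5],proj(D,v)-[337,176.7]]
        r=least_squares(g,[*best.x[:2],.15]); print("post top",r.x,r.fun)
    else:
        # head top centre & spout: triangulate
        def g(v): return np.r_[proj(S,v)-[317.5,160],proj(D,v)-[217,244]]
# axes check
E
```

```text
A s [[0.474, 0.163], [0.59, 0.169], [0.585, 0.276], [0.471, 0.273]]
A d [[0.576, 0.278], [0.459, 0.273], [0.465, 0.164]]
A [ 0.52593501  0.22057192 -3.09349401] 0.006329867444196932 box scale [0.05870538 0.05437506]
B s [[0.502, -0.241], [0.617, -0.219], [0.599, -0.114], [0.48, -0.133]]
B d [[0.588, -0.108], [0.478, -0.13], [0.493, -0.236], [0.609, -0.218]]
B [ 0.54564861 -0.17495473  0.17590067] 0.005614164179760461 box scale [0.0585334  0.05447165]
post top [ 0.54785733 -0.17718832  0.14672292] [-0.50960881 -0.01913641 -0.47273795  0.01276099]
```

```bash
python3 -m creep '[[1,0,0,-0.04,0,0,0],[1,0,0,-0.04,0,0,0],[1,0.0374,-0.0223,0,0,0,0],[1,0.0374,-0.0223,0,0,0,0],[1,0.0374,-0.0223,0,0,0,0],[1,0.0374,-0.0223,0,0,0,0],[1,0.0374,-0.0223,0,0,0,0],[1,0.0374,-0.0223,0,0,0,0],[1,0.0374,-0.0223,0,0,0,0],[1,0.0374,-0.0223,0,0,0,0],[1,0.0374,-0.0223,0,0,0,0],[1,0.0374,-0.0223,0,0,0,0],[1,0.0374,-0.0223,0,0,0,0],[1,0.0374,-0.0223,0,0,0,0],[1,0,0,0,0,0,5.3],[1,0,0,0,0,0,5.3],[1,0,0,0,0,0,0],[1,0,0,0,0,0,0],[1,0,0,0,0,0,0]]' 20
python3 - <<'E'
from h import *
o=ctrl.get_obs(); print(o["tool_pos"],o["tool_rot"])
k=calibration("wrist"); im=get_image("wrist"); cv2.imwrite("pics/w1.png",im[:,:,::-1]); np.savez("w1.npz",**k)
print(-k["R"].T@k["t"],k["R"][2],k["mtx"][0,0])
print(models.search_frame("wrist","dispenser_b"))
print(proj(k,[.546,-.175,.11]))
E
```

```text
t: 2.6
tool_pos: [0.5459, -0.1762, 0.3113]
tool_rot: [3.129, 0.277, 0.0]
contact_force: [0.3, 0.2, -0.0]
opening: 0.0855
[ 0.54591386 -0.17620901  0.31133973] [3.12935596e+00 2.76890082e-01 6.57124444e-05]
[ 0.61640181 -0.16393891  0.45400765] [-0.27883546 -0.04927892 -0.95907371] 296.0474825390243
[{'extent': [0.0, 100.3, 54.4, 193.5], 'conf': 0.81}, {'extent': [226.8, 135.1, 329.4, 235.0], 'conf': 0.79}]
[278.18798275 186.04888153]
```

View pics/w1.png

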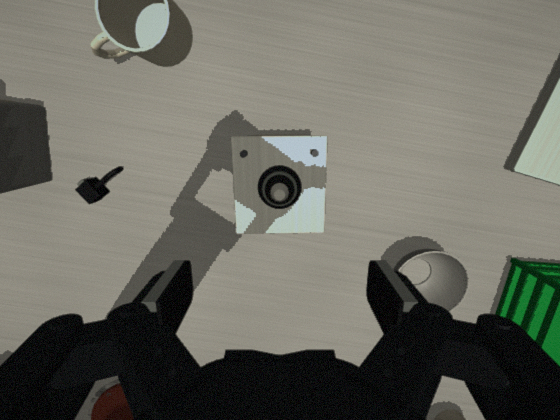

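```bash
python3 - <<'E'
import cv2,numpy as np
im=cv2.imread("pics/w1.png")
c=cv2.resize(im[125:245,220:340],None,fx=5,fy=5,interpolation=cv2.INTER_CUBIC)
c=np.clip(c.astype(float)*1.4,0,255).astype(np.uint8)
for i in range(0,120,10): cv2.putText(c,str(220+i),(i*5,8),0,.3,(0,255,255)); cv2.line(c,(i*5,8),(i*5,14),(0,0,255)); cv2.putText(c,str(125+i),(0,i*5+3),0,.3,(0,255,255))
cv2.imwrite("pics/c2.png",c)
E
```

```text
(no output)
```

View pics/c2.png

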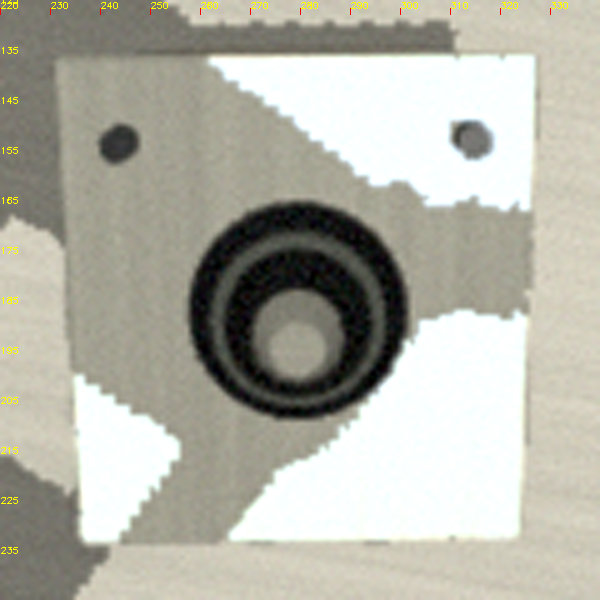

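```bash
python3 - <<'E'
from h import *
k=dict(np.load("w1.npz"))
pts=np.array([back(k,p,.11)[:2] for p in [(231,136.4),(327.4,135.8),(324.4,232.6),(236,233.8)]]); print(pts,pts.mean(0))
def f(v):
    c,s=np.cos(v[2]),np.sin(v[2]); q=(pts-v[:2])@np.array([[c,-s],[s,c]]); return (np.abs(q)-[.059,.055]).ravel()
r=least_squares(f,[*pts.mean(0),.176]); print(r.x,r.fun)
for H in (.118,.122,.126,.130,.134): print(H,"seal",back(k,(279.7,189.3),H+.004)[:2],"neck",back(k,(279.6,189),H)[:2],"posthead",back(k,(279.4,192.5),H+.018)[:2],"tip",back(k,(279.4,195),H+.028)[:2])
print("collar",back(k,(279.8,187),.111))
S,D=calibration("scene"),calibration("side")
def g(v): return np.r_[proj(S,v)-[235.2,252.5],proj(D,v)-[337,176.7],proj(k,v)-[279.4,195]]
r=least_squares(g,[.546,-.175,.15]); print("tip",r.x,r.fun)
E
```

```text
[[ 0.59283688 -0.11269033]
 [ 0.61247259 -0.21962075]
 [ 0.49820683 -0.24154906]
 [ 0.47749981 -0.13394283]] [ 0.54525403 -0.17695074]
[ 0.54525403 -0.17695074  0.18588634] [-0.00036041 -0.00064077 -0.0008256  -0.0006419  -0.00082438 -0.00020968
 -0.00036162 -0.00021081]
0.118 seal [ 0.54502739 -0.17697637] neck [ 0.54449657 -0.17695729] posthead [ 0.54444075 -0.17673068] tip [ 0.54401084 -0.1768063 ]
0.122 seal [ 0.5458873 -0.1768193] neck [ 0.54535257 -0.17680231] posthead [ 0.5453459  -0.17656978] tip [ 0.54495096 -0.1766392 ]
0.126 seal [ 0.54674721 -0.17666222] neck [ 0.54620856 -0.17664733] posthead [ 0.54625104 -0.17640888] tip [ 0.54589107 -0.17647209]
0.13 seal [ 0.54760713 -0.17650515] neck [ 0.54706456 -0.17649236] posthead [ 0.54715619 -0.17624799] tip [ 0.54683119 -0.17630499]
0.134 seal [ 0.54846704 -0.17634808] neck [ 0.54792055 -0.17633738] posthead [ 0.54806134 -0.17608709] tip [ 0.54777131 -0.17613788]
collar [ 0.54541192 -0.17703949  0.111     ]
tip [ 0.54508288 -0.17662139  0.14771683] [-1.10783087 -0.89984201  0.21473197  0.20721038  0.00505203 -0.62213486]
```

```bash
python3 -m creep '[[1,0.0055,-0.0438,0,0,0,0],[1,0.0055,-0.0438,0,0,0,0],[1,0.0055,-0.0438,0,0,0,0],[1,0.0055,-0.0438,0,0,0,0],[1,0.0055,-0.0438,0,0,0,0],[1,0.0055,-0.0438,0,0,0,0],[1,0.0055,-0.0438,0,0,0,0],[1,0.0055,-0.0438,0,0,0,0],[1,0.0055,-0.0438,0,0,0,0],[1,0,0,0,0,0,7.4],[1,0,0,0,0,0,0],[1,0,0,0,0,0,0],[1,0,0,0,0,0,0]]' 20
python3 - <<'E'
from h import *
k=calibration("wrist"); im=get_image("wrist")[:,:,::-1]; cv2.imwrite("pics/w2.png",im); np.savez("w2.npz",**k)
print(models.search_frame("wrist","head")[:3])
u,v=proj(k,[.526,.221,.13]).astype(int);x,y=u-70,max(v-65,0)
c=cv2.resize(im[y:y+120,x:x+140],None,fx=5,fy=5,interpolation=cv2.INTER_CUBIC)
c=np.clip(c.astype(float)*1.8,0,255).astype(np.uint8)
for i in range(0,140,10): cv2.putText(c,str(x+i),(i*5,8),0,.3,(0,255,255)); cv2.line(c,(i*5,8),(i*5,14),(0,0,255)); cv2.putText(c,str(y+i),(0,i*5+3),0,.3,(0,255,255))
cv2.imwrite("pics/c3.png",c);print(x,y)
E
```

```text
t: 4.0
tool_pos: [0.5261, 0.2199, 0.3113]
tool_rot: [3.141, 0.074, 0.0]
contact_force: [0.2, -0.1, 0.5]
opening: 0.0854
[{'extent': [250.5, 122.0, 299.3, 219.0], 'conf': 0.89}, {'extent': [346.1, 183.4, 384.3, 226.4], 'conf': 0.64}, {'extent': [181.5, 2.7, 282.1, 80.8], 'conf': 0.59}]
208 125
```

View pics/c3.png

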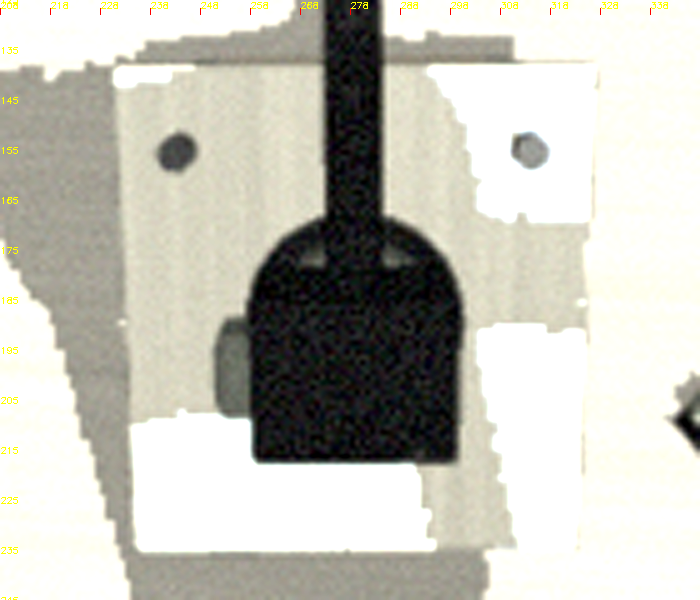

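```bash
python3 - <<'E'
from h import *
k=dict(np.load("w2.npz"))
pts=np.array([back(k,p,.11)[:2] for p in [(231,138),(327.4,137.4),(324,235.2),(235.6,235.2)]])
def f(v):
    c,s=np.cos(v[2]),np.sin(v[2]); q=(pts-v[:2])@np.array([[c,-s],[s,c]]); return (np.abs(q)-[.059,.055]).ravel()
r=least_squares(f,[*pts.mean(0),.05]); print(r.x,r.fun)
a,b=back(k,(258.6,217.4),.17),back(k,(299.6,217.4),.17); d=a-b; L=np.linalg.norm(d); yaw=np.arctan2(-d[0],d[1]); print(a,b,L,yaw)
print("head centre",(a+b)/2+.017*np.array([np.cos(yaw),np.sin(yaw),0]))
E
```

```text
[0.52315704 0.21936396 0.05080554] [-2.14888713e-04 -4.69410157e-04 -7.91876961e-05 -6.50165479e-04
  1.14710221e-04 -1.28355402e-05 -4.08786631e-04 -1.93590862e-04]
[0.50577625 0.23966824 0.17      ] [0.50767618 0.19842206 0.17      ] 0.041289919325695784 0.04603061569684354
head centre [0.52370821 0.21982739 0.17      ]
```

```bash
python3 -m creep '[[1,-0.0027,0,0.03,0,0,0],[1,0,0,0.03,0,0,0],[1,0,0,0.03,0,0,0],[1,0,0,0.03,0,0,0],[1,0,0,0.03,0,0,0],[1,0,0,0.018,0,0,0],[1,0,0,0.01,0,0,0],[1,0,0,0,0,0,0],[1,0,0,0,0,0,0],[1,0,0,0,0,0,0]]' 20
```

```text
t: 5.1
tool_pos: [0.5243, 0.2209, 0.1352]
tool_rot: [-3.14, -0.073, -0.005]
contact_force: [0.1, -0.2, 0.5]
opening: 0.0856
```

```bash
python3 -m creep '[[0.7,-0.0009,0.0008,0.002,0,0,0],[0.7,0,0,0,0,0,0],[0.7,0,0,0,0,0,0]]' 20;  python3 - <<'E'
from h import *
k=calibration("side"); im=get_image("side")[:,:,::-1]
cv2.imwrite("pics/s2.png",np.clip(cv2.resize(im[190:310,150:300],None,fx=5,fy=5,interpolation=cv2.INTER_CUBIC)*1.5,0,255))
E
```

```text
t: 5.4
tool_pos: [0.5224, 0.2199, 0.1316]
tool_rot: [-3.141, -0.073, -0.001]
contact_force: [0.2, -0.4, -0.3]
opening: 0.0598[ WARN:0@1.031] global loadsave.cpp:1063 imwrite_ Unsupported depth image for selected encoder is fallbacked to CV_8U.
```

View pics/s2.png

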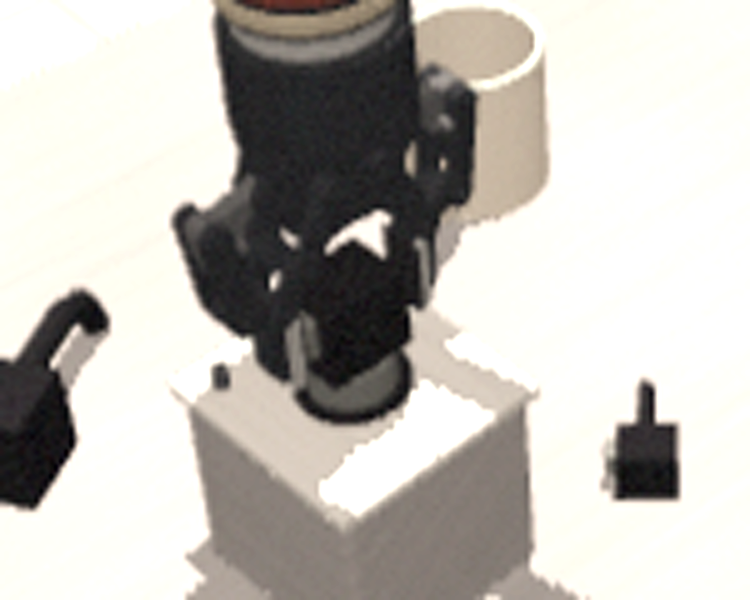

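The fingers straddle the head and the button, and nothing else is touched. Now I'll close.

```bash
python3 -m creep '[[0.6,0,0,0,0,0,0],[0.54,0,0,0,0,0,0],[0.5,0,0,0,0,0,0],[0.45,0,0,0,0,0,0],[0.4,0,0,0,0,0,0],[0.4,0,0,0,0,0,0]]' 20; python3 -m creep '[[0.3,0,0,0,0,0,0],[0.3,0,0,0,0,0,0],[0.3,0,0,0,0,0,0],[0.3,0,0,0,0,0,0]]' 20
```

```text
t: 6.05
tool_pos: [0.5227, 0.2202, 0.1318]
tool_rot: [-3.14, -0.073, -0.002]
contact_force: [1.1, 3.1, 4.3]
opening: 0.0423
t: 6.45
tool_pos: [0.5227, 0.2201, 0.1316]
tool_rot: [-3.14, -0.073, -0.002]
contact_force: [1.3, 4.2, 4.1]
opening: 0.0425
```

Opening 42.5 mm means the button is fully in. I'll lift gently.

```bash
python3 -m creep '[[0.3,0,0,-0.002,0,0,0],[0.3,0,0,-0.002,0,0,0],[0.3,0,0,-0.002,0,0,0]]'; python3 -m creep '[[0.3,0,0,-0.003,0,0,0],[0.3,0,0,-0.003,0,0,0],[0.3,0,0,0,0,0,0]]'
```

```text
t: 6.75
tool_pos: [0.5215, 0.2198, 0.1353]
tool_rot: [3.141, 0.073, -0.003]
contact_force: [5.9, 4.6, -8.8]
opening: 0.0426
t: 7.05
tool_pos: [0.5214, 0.2197, 0.1398]
tool_rot: [3.141, 0.073, -0.003]
contact_force: [7.2, 6.2, -9.2]
opening: 0.0421
```

```bash
python3 -m creep '[[0.3,0.001,-0.0007,0,0,0,0],[0.3,0.001,-0.0007,-0.003,0,0,0],[0.3,0,0,-0.003,0,0,0],[0.3,0,0,0,0,0,0]]'; python3 -c "
from h import *
im=get_image('wrist')[:,:,::-1]; cv2.imwrite('pics/w3.png',im[60:420,60:500])"
```

```text
t: 7.45
tool_pos: [0.524, 0.2208, 0.1494]
tool_rot: [3.139, 0.073, -0.002]
contact_force: [1.4, 0.1, -3.0]
opening: 0.0423
```

View pics/w3.png

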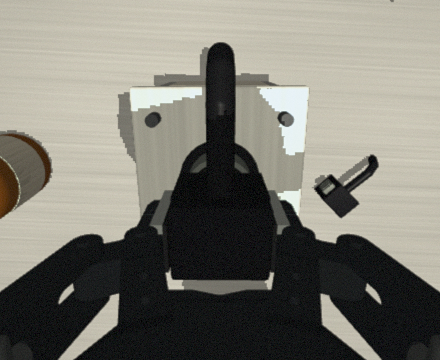

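Force reads just the head's weight and the lift is free. I'll lift clear and carry it over B.

```bash
python3 -m creep '[[0.3,0,0,-0.02,0,0,0],[0.3,0,0,-0.03,0,0,0],[0.3,0,0,-0.025,0,0,0],[0.3,0,0,-0.01,0,0,0],[0.3,0.0003,0.0161,0,0,0,0],[0.3,0.0003,0.0361,0,0,0,0],[0.3,0.0003,0.0361,0,0,0,0],[0.3,0.0003,0.0361,0,0,0,0],[0.3,0.0003,0.0361,0,0,0,0],[0.3,0.0003,0.0361,0,0,0,0],[0.3,0.0003,0.0361,0,0,0,0],[0.3,0.0003,0.0361,0,0,0,0],[0.3,0.0003,0.0361,0,0,0,0],[0.3,0.0003,0.0361,0,0,0,0],[0.3,0.0002,0.0361,0,0,0,0],[0.3,0,0.02,0,0,0,0],[0.3,0,0,0,0,0,-4],[0.3,0,0,0,0,0,-4],[0.3,0,0,0,0,0,0],[0.3,0,0,0,0,0,0]]'; python3 -m creep '[[0.3,0,0,0,0,0,0]]'; python3 -c "
from h import *
k=calibration('side'); im=get_image('side')[:,:,::-1]
cv2.imwrite('pics/s3.png',cv2.resize(im[110:230,260:410],None,fx=4,fy=4,interpolation=cv2.INTER_CUBIC))"
```

```text
t: 9.5
tool_pos: [0.5449, -0.1754, 0.2328]
tool_rot: [-3.127, -0.289, 0.004]
contact_force: [-0.6, -0.1, -3.9]
opening: 0.042
t: 9.6
tool_pos: [0.5454, -0.1751, 0.2335]
tool_rot: [-3.128, -0.291, 0.002]
contact_force: [-0.4, -0.0, -1.9]
opening: 0.0423
```

View pics/s3.png

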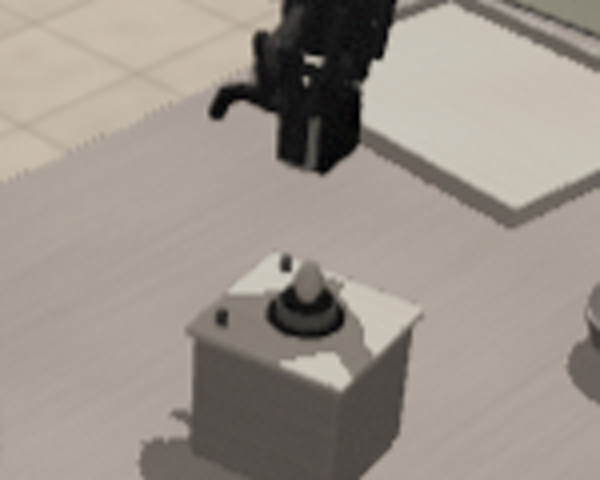

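```bash
python3 -m creep '[[0.3,0.0003,0.0007,-0.00,0,0,0],[0.3,0,0,0.02,0,0,0],[0.3,0,0,0.025,0,0,0],[0.3,0,0,0.02,0,0,0],[0.3,0,0,0.009,0,0,0],[0.3,0,0,0,0,0,0],[0.3,0,0,0,0,0,0]]'; python3 -m creep '[[0.3,0,0,0.004,0,0,0],[0.3,0,0,0.004,0,0,0],[0.3,0,0,0.004,0,0,0],[0.3,0,0,0,0,0,0]]'
```

```text
t: 10.35
tool_pos: [0.5469, -0.176, 0.1613]
tool_rot: [3.127, 0.292, 0.002]
contact_force: [0.3, -0.2, -2.3]
opening: 0.0421
t: 10.75
tool_pos: [0.5459, -0.1756, 0.1476]
tool_rot: [-3.127, -0.292, 0.002]
contact_force: [0.8, -0.3, -3.6]
opening: 0.0424
```

```bash
python3 -m creep '[[0.3,0,0,0.003,0,0,0],[0.3,0,0,0.003,0,0,0],[0.3,0,0,0.003,0,0,0],[0.3,0,0,0,0,0,0]]'; python3 -m creep '[[0.3,0,0,0.002,0,0,0],[0.3,0,0,0.002,0,0,0],[0.3,0,0,0.002,0,0,0],[0.3,0,0,0,0,0,0]]'
```

```text
t: 11.15
tool_pos: [0.5459, -0.1757, 0.1385]
tool_rot: [-3.127, -0.292, 0.002]
contact_force: [-0.5, -0.0, -3.7]
opening: 0.0419
t: 11.55
tool_pos: [0.546, -0.1759, 0.1329]
tool_rot: [3.128, 0.292, -0.001]
contact_force: [-3.4, -1.1, -3.0]
opening: 0.0423
```

```bash
python3 -m creep '[[0.3,-0.0006,0,0.0015,0,0,0],[0.3,0,0,0.0015,0,0,0],[0.3,0,0,0,0,0,0]]'; python3 -m creep '[[0.3,0,0,0.0015,0,0,0],[0.3,0,0,0.0015,0,0,0],[0.3,0,0,0,0,0,0]]';python3 -m creep '[[0.3,0,0,0.001,0,0,0],[0.3,0,0,0.001,0,0,0],[0.3,0,0,0,0,0,0]]'
```

```text
t: 11.85
tool_pos: [0.5459, -0.1758, 0.13]
tool_rot: [-3.128, -0.292, -0.001]
contact_force: [-1.5, -0.1, -2.2]
opening: 0.0423
t: 12.15
tool_pos: [0.5458, -0.1758, 0.127]
tool_rot: [-3.128, -0.292, -0.0]
contact_force: [-0.4, -0.8, -2.7]
opening: 0.0425
t: 12.45
tool_pos: [0.5459, -0.1759, 0.1259]
tool_rot: [-3.128, -0.292, -0.0]
contact_force: [-3.0, 0.9, 2.8]
opening: 0.0422
```

Seal contact is felt at TCP z ≈ 0.126, which gives a neck top of about 0.121 and agrees with the image. I'll press on to the bottom.

```bash
python3 -m creep '[[0.3,0,0,0.001,0,0,0],[0.3,0,0,0.001,0,0,0],[0.3,0,0,0,0,0,0]]'; python3 -m creep '[[0.3,0,0,0.001,0,0,0],[0.3,0,0,0.001,0,0,0],[0.3,0,0,0,0,0,0]]'
```

```text
t: 12.75
tool_pos: [0.546, -0.1759, 0.1238]
tool_rot: [3.128, 0.292, 0.001]
contact_force: [-4.1, 1.2, 5.5]
opening: 0.0417
t: 13.05
tool_pos: [0.546, -0.1759, 0.1227]
tool_rot: [-3.128, -0.292, -0.0]
contact_force: [-6.7, 1.6, 8.2]
opening: 0.0419
```

```bash
python3 -m creep '[[0.3,0,0,0.001,0,0,0],[0.3,0,0,0,0,0,0]]'
```

```text
t: 13.25
tool_pos: [0.546, -0.1759, 0.1226]
tool_rot: [-3.128, -0.292, -0.0]
contact_force: [-9.7, 3.0, 13.1]
opening: 0.0424
```

It has bottomed: z stalled and the force rose. I'll ease x a little and let go.

```bash
python3 -m creep '[[0.3,-0.001,0,0.0005,0,0,0],[0.3,0,0,0,0,0,0]]';  python3 -m creep '[[1,0,0,0,0,0,0],[1,0,0,0,0,0,0],[1,0,0,0,0,0,0],[1,0,0,0,0,0,0],[1,0,0,0,0,0,0]]'
```

```text
t: 13.45
tool_pos: [0.546, -0.176, 0.1227]
tool_rot: [3.128, 0.292, 0.005]
contact_force: [-5.8, 4.5, 13.7]
opening: 0.0421
t: 13.95
tool_pos: [0.5448, -0.1761, 0.1194]
tool_rot: [-3.128, -0.292, 0.0]
contact_force: [-0.5, 0.3, 0.2]
opening: 0.0851
```

```bash
python3 -m creep '[[1,0,0,-0.02,0,0,0],[1,0,0,-0.03,0,0,0],[1,0,0,-0.025,0,0,0],[1,0,0,-0.01,0,0,0],[0,0,0,0,0,0,0],[0,0,0,0,0,0,0],[0,0,0,0,0,0,0],[0,0,0,0,0,0,0],[0,0,0,0,0,0,0],[0,0,0,0,0,0,0],[0,0,0,0,0,0,0]]' 20; python3 -m creep '[[0,-0.001,0,0.015,0,0,0],[0,0,0,0.01,0,0,0],[0,0,0,0.007,0,0,0],[0,0,0,0,0,0,0],[0,0,0,0,0,0,0]]'
```

```text
t: 15.05
tool_pos: [0.5447, -0.176, 0.2046]
tool_rot: [-3.128, -0.292, 0.0]
contact_force: [-0.6, -0.0, 0.3]
opening: -0.0
t: 15.55
tool_pos: [0.5437, -0.1762, 0.1724]
tool_rot: [-3.128, -0.292, 0.001]
contact_force: [0.2, -0.6, 0.3]
opening: 0.0002
```

```bash
python3 -m creep '[[0,0,0,0.003,0,0,0],[0,0,0,0.003,0,0,0],[0,0,0,0.002,0,0,0],[0,0,0,0,0,0,0]]'; python3 -m creep '[[0,0,0,0.001,0,0,0],[0,0,0,0.001,0,0,0],[0,0,0,0,0,0,0]]'
```

```text
t: 15.95
tool_pos: [0.5439, -0.1763, 0.1648]
tool_rot: [3.128, 0.292, 0.0]
contact_force: [0.4, -0.5, -0.6]
opening: 0.0001
t: 16.25
tool_pos: [0.5441, -0.1764, 0.1633]
tool_rot: [3.127, 0.292, 0.001]
contact_force: [-0.3, -0.2, 1.7]
opening: 0.0003
```

```bash
python3 -m creep '[[0,0,0,0.001,0,0,0],[0,0,0,0,0,0,0]]'; python3 -m creep '[[0,0,0,0.001,0,0,0],[0,0,0,0,0,0,0]]';python3 -m creep '[[0,0,0,0.001,0,0,0],[0,0,0,0,0,0,0]]'
```

```text
t: 16.45
tool_pos: [0.5441, -0.1764, 0.1625]
tool_rot: [3.127, 0.292, 0.001]
contact_force: [-0.6, 0.1, 5.1]
opening: 0.0001
t: 16.65
tool_pos: [0.5442, -0.1765, 0.1621]
tool_rot: [3.127, 0.292, 0.001]
contact_force: [-2.3, 1.4, 6.8]
opening: 0.0
t: 16.85
tool_pos: [0.5442, -0.1765, 0.162]
tool_rot: [3.127, 0.292, 0.001]
contact_force: [-4.2, 1.5, 11.1]
opening: 0.0001
```

```bash
python3 -m creep '[[0,0,0,0.001,0,0,0],[0,0,0,0.001,0,0,0],[0,0,0,0,0,0,0]]'; python3 -m creep '[[0,0,0,-0.004,0,0,0],[0,0,0,-0.02,0,0,0],[0,0,0,-0.03,0,0,0],[0,0,0,-0.03,0,0,0],[0,0,0,-0.03,0,0,0],[0,0,0,0,0,0,0],[0,0,0,0,0,0,0]]'; python3 -c "
from h import *
a=get_image('side')[:,:,::-1][145:225,280:380]; k=calibration('wrist');np.savez('w4.npz',**k); b=get_image('wrist')[:,:,::-1]
u,v=proj(k,[.5453,-.1769,.13]).astype(int); y=max(v-70,0); print(u-50,y); b=b[y:y+120,u-50:u+50]
f=lambda i,s:cv2.resize(i,None,fx=s,fy=s,interpolation=cv2.INTER_CUBIC)
A=f(a,4);B=f(b,4);o=np.zeros((480,800,3),np.uint8);o[:A.shape[0],:400]=A;o[:B.shape[0],400:]=B
cv2.imwrite('pics/f.png',np.clip(o*1.6,0,255).astype(np.uint8))"
```

```text
t: 17.15
tool_pos: [0.5444, -0.1767, 0.162]
tool_rot: [3.127, 0.292, 0.001]
contact_force: [-8.4, 3.3, 19.6]
opening: 0.0002
t: 17.85
tool_pos: [0.5439, -0.1763, 0.2716]
tool_rot: [3.128, 0.292, 0.001]
contact_force: [0.2, 0.0, -0.4]
opening: -0.0005
230 127
```

View pics/f.png

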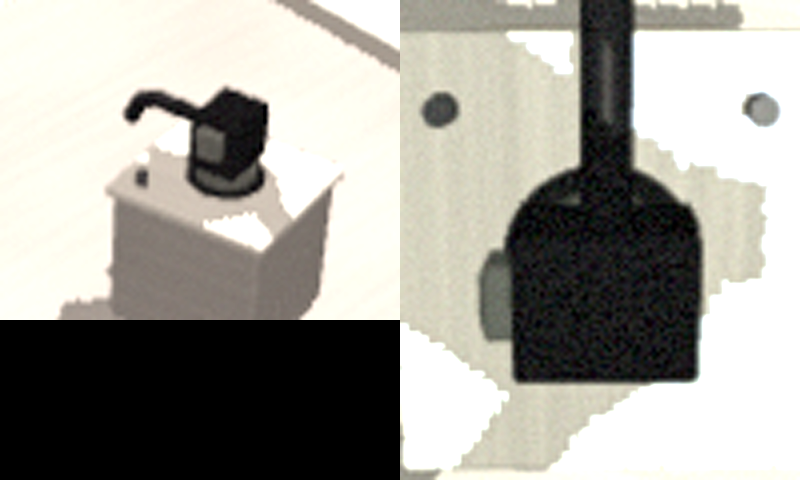

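```bash
python3 -c "
from h import *
from station import finish_job
k=dict(np.load('w4.npz'));a,b=back(k,(258.5,222),.161),back(k,(304,222),.161);d=a-b;y=np.arctan2(-d[0],d[1]);print(np.linalg.norm(d),y,(a+b)/2+.017*np.array([np.cos(y),np.sin(y),0]))
finish_job()"
```

```text
0.04081732294801776 0.18583881953386533 [ 0.54696551 -0.17709079  0.161     ]
the job is handed in; nothing more can be done
```

The spout head is now on the full dispenser, and my checks say it is clipped home. I handed the job in at about 18 s of the 56 s allowed; no verdict came back.

**Removal:** I pinched the middle-sized head on the empty dispenser at 20 N until the opening read 42.5 mm, meaning the button was fully in. It lifted off with no more than about 13 N at the wrist, and the button was still in during the carry.

**Fitting:** The seal was felt at a tool height of about 0.126 m. That puts the neck top at about 0.121 m, which agrees with the images. I pressed the head to the bottom with about 14 N, let go, then pushed on its top with the fingers shut.

**Last checks:**
- **Clipped:** The top gave only about 1.3 mm and then held firm at 19.6 N, up to about 22 N with the sideways part. That fits the clip's play; a head merely set on the seal would have sunk 3–4 mm. I did not do a pull test.
- **Pose:** In the images the head is upright, its button is out, and the spout points over the front (yaw 0.186 rad for both head and dispenser).
- **Position:** The head's centre came out about 1.7 mm from the neck's axis, inside the 4 mm limit. Part of that is probably pixel error, since the post allows only 1 mm of play.
- **Clearance:** The gripper was about 11 cm above the head and touching nothing. The mug, bowl and jar were not touched, but I did not re-measure where they stand.

No check failed. The two fixed cameras disagreed by about 10 mm on the empty dispenser's position, so I used the wrist camera's measurement.

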